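Hang up the pipette and set its volume dial

ROBOT

A 6-joint arm with a two-finger parallel gripper is mounted at the origin on the work surface. World frame = base frame: x ahead of the robot, y to its left, z up, the work surface at z = 0. Lengths are in m, angles in rad, forces in N, time in s.
With the tool pointing down it reaches from about 0.2 to 0.875 m from the base axis. Payload 3.4 kg.
Tool frame: the origin (TCP) lies midway between the tips of the shut fingers; the grasp point (between the pads) lies ctrl.grip_depth behind it (ctrl.grip_depth is the distance from the TCP to the grasp point, in m); z points along the fingers, y is the line along which they close (so a half turn about z gives the same grasp; the last joint's range is limited). The gripper opens to 94 mm and grips with 3 to 60 N. Pads are 16 mm wide; open, the fingers measure 119 mm over their backs; the gripper's body (75 mm by 177 mm) begins 78 mm behind the grasp point.
Start: joints at [-1.311, 0.276, 1.505, -0, 1.361, -0.121], TCP at [0.214, -0.534, 0.205] pointing down, gripper open.
Joint ranges: [-2.89, 2.89], [-0.75, 2.08], [0.22, 2.7], [-1.18, 4.32], [0.11, 2.71], [-2.7, 2.7]. Speed limits (rad/s): [2.57, 2.57, 3.14, 3.14, 3.14, 3.14].

INTERFACE

Orientations are given as a rotation vector (axis times angle).
In Python, from workcell import ctrl, viewer, job gives the robot as it stands.
- The arm moves only by the tool apply_moves, never from a script. Its arguments are lists of equal length, an entry for each row: "turn": the turn, a rotation vector about the tool's x, y, z normalised to -1 to 1, where 1 is 60 degrees, a list of three; "slide": the shift along the tool's x, y, z normalised to -1 to 1, where 1 is 0.5 m, a list of three; "fingers": the opening, from -1 (shut) to 1 (fully open). A call has 1 to 12 rows; each row is the pose to reach, as a shift and turn from the pose commanded when the call began, along the tool's axes at that moment; what a row does not reach only later rows make up. A row lasts 1/8 s, in which the tool goes at most 62.5 mm and 10.7 degrees, less where a joint would pass 70% of its speed; a pose out of reach is approached as far as the arm can. A call with a number of a shift or a turn outside -1 to 1 is refused whole. A call with a gripper value outside its range is refused whole. The fingers move at their own pace and stop on an object; the grip force is fixed at half the most. Time passes only in rows, so rows that repeat a pose let the fingers close. It gives the time, the measured TCP pose, the force, the opening and the grip force at its end, in the units of the state.
- ctrl.get_state(): the state, without advancing time (a new reading comes with each control period).
- viewer.capture(name): name is "scene" or "top"; returns the picture (384x512x3 uint8, blue, green, red); there is no depth.
- viewer.calibration(name): a dict with "fx", "fy", "cx", "cy" (pixels), "dist" ([k1, k2, p1, p2, k3] as OpenCV has them; the pictures are not rectified), "R" (3x3) and "t" (3): a world point X has camera coordinates R X + t. Camera axes: x right, y down, z forward; pixel columns grow to the right and rows downward; lengths in m; the calibration is good to about 2 mm. A picture is of the moment at which its call begins. calibration takes no time and is no camera call.
- job.sign_off(): hands the job in; it is judged then, once.
Trained networks look in the newest picture that a camera, given by its name, has taken for a name from the list of things; names that differ only in an ending like _2 or _b are one class to them, and where a whole thing is asked for, a point or a joint stands for the part that bears it (a point fixed in the world has none). Each returns a list of dicts, best first, with "score" (0 to 1); they miss things now and then, are a little off and sometimes report something else, mostly with a low value. They report only what shows in the picture. A call takes as long as a camera call. They do not tell look-alikes from the thing itself.
- viewer.silhouettes(thing, camera): "pixels" (384x512 bool, what is visible of it).
- viewer.place_of(thing, camera): "location" ([x, y, z] in m, in world coordinates, good to about 4 mm: a listed point, or the origin of a listed thing).
The state is a dict: "t": time; "joint_pos": joint angles; "qvel": joint speeds; "joint_efforts": joint torques, N m; "tool_pos": TCP position; "ee_rot": TCP orientation; "force": force on the tool from outside, world axes, zero at the start; "ft_torque": the same for the moment, N m; "finger_gap": opening from 0.0 (shut) to 1.0 (fully open); "gripper_force": force on a finger pad.
Only numpy, scipy, OpenCV 4.12 (cv2) and the standard library are available. Lean on these libraries where they do the work, as an engineer would, in place of code of your own. Each camera call takes 0.05 s, during which the arm holds its last target. There are 200 camera calls.

TASK

Pull the pipette straight up out of its holder cup and hang it upright in the middle of the stand's fork, its collar resting flat on both prongs. Then turn the dial on top of the pipette until its pointer is on mark 3, the middle of the group of three strokes. Leave the stirrer in its cup and the beaker, bottle and steel column where they are.

Things in the scene. Friction and masses are not known exactly. Their poses are not given: they have to be found in the camera images.
- pipette: Hand pipette, 187 mm long, 0.19 kg, upright in one of two alike cups, collar on the rim. Origin at the tip, z up, x towards the scale plate. Heights above the tip: clear cone to 58 mm (17 wide), square barrel 22 x 22 to 105, grey collar 54 (x) x 52 (y) to 111, grey handle 48 (x) x 32 (y) to 147 (grip across y, pads at 137), then the dial. Scale plate 72 wide at 141 to 147 reaches x = 48.
- pipette_collar (a point): Centre of the underside of the pipette's collar, on its axis, 105 mm above the tip.
- dial (a joint): Ribbed grey dial, 26 mm wide, 149 to 183 mm above the tip, under a 4 mm button. Rad, growing anticlockwise from above. Four marks: 1 at 0.0, 2 at 0.5, 3 at 1.0, 4 at 1.5 (stops at the ends). Stiff (0.03 N m), stays where left. A black pointer 33 mm long points to one to four black strokes on the scale plate, at -0.75 to 0.75 rad about z from the pipette's x. Starts below mark 3.
- dial_grip (a point): Point on the dial's axis at which to centre the finger pads to turn it, 172 mm above the tip; fingertips then pass 6 mm above the handle.
- pipette_cup: Fixed aluminium holder cup of the pipette: 46 mm outside, 40 mm inside diameter, rim 120 mm above the bench, on an 84 mm round dark foot 6 mm thick. Origin on the bench at its axis.
- pipette_cup_rim (a point): Centre of the mouth of the pipette's cup, 120 mm above the bench.
- stand: Fixed low stand: dark steel foot 150 x 120 x 12 mm, a 16 mm post 45 mm behind the slot's centre, and on top a two-pronged aluminium fork, mouth towards the stand's -x (the robot's side), prong tops 135 mm above the bench. Origin on the bench under the fork's seat.
- fork_seat (a point): Middle of the fork's slot at the prong tops (135 mm up); x points from mouth to back. Slot 27 mm wide (y), closed 19 mm behind this point, open 34 mm before it; prongs 18.5 mm wide, 10 mm thick. The pipette's square barrel fits the slot, from the front or from above, and its collar rests on the prongs. No part of the stand is above 142 mm.
- stirrer: Bystander: steel stirring rod with a 54 mm round collar and plain 12 mm shank, standing in the other, like cup; top 190 mm above the bench. Origin at its lower end.
- beaker: Bystander: glass beaker, 72 mm wide, 90 mm high. Origin under its centre.
- bottle: Bystander: white bottle, 70 mm wide, 140 mm high. Origin under its centre.
- column: Bystander: steel column lying on the bench, 140 mm long, with two 20 mm end blocks. Origin under its middle, x along it.
There are look-alikes about, which are no part of the job. What is shaped like the pipette_cup but yellow is not meant.

How it is judged:
On the way, in this order (a step that is already met when the one before it is completed fails the run):
1. the pipette is pulled up until its tip is above the cup's rim (z of pipette in the frame of pipette_cup_rim above 0 m), for 0.05 s.
2. the pipette hangs upright in the fork, collar on the prongs (horizontal distance between pipette_collar and fork_seat below 0.014 m and z of pipette_collar in the frame of fork_seat between -0.004 and 0.004 m and angle between pipette's own z axis and vertical below 0.08 rad), for 0.2 s.
3. the dial is on mark 3 (value of joint dial between 0.88 and 1.12 rad), for 0.2 s.
At the end, for the whole second after the job is handed in: The pipette hangs at rest in the fork: collar centre within 14 mm horizontally of the seat's centre, collar underside within 4 mm of the prong tops, tilted less than 0.08 rad; its dial reads 1.0 +- 0.12 rad (mark 3); the stirrer, beaker, bottle and column are within 30 mm of where they started (all of step 2 and all of step 3 and linear speed of pipette below 0.02 m/s and distance of each of stirrer, beaker, bottle, column from where it was at the start of the episode below 0.03 m); the robot touches nothing.
It fails at once if the stirrer is moved by more than 30 mm (distance of stirrer from where it was at the start of the episode above 0.03 m).
It fails at once if the beaker is moved by more than 30 mm (distance of beaker from where it was at the start of the episode above 0.03 m).
It fails at once if the bottle is moved by more than 30 mm (distance of bottle from where it was at the start of the episode above 0.03 m).
It fails at once if the steel column is moved by more than 30 mm (distance of column from where it was at the start of the episode above 0.03 m).
It also fails if it takes over 61 s, if anything falls off the work surface, if the arm or the gripper's body presses on something with over 40 N, if the wrist force passes 120 N, or if a joint passes its speed limit or range.

## Working session

There is one attempt and no reset: what is moved stays moved. The work goes in short steps, Python scripts to look and compute and a tool call to move; the robot and the scene stay as the last step left them, time stands still between calls to the robot, and variables do not carry over. Pictures are saved under pics/ and viewed, at most 10 in all, crops included, and the job is handed in when it is done.

Besides the shell and the picture viewer there is one more tool, called after "Call:" as a command line: name --argument value ..., lists and objects as JSON in quotes. apply_moves: Moves the arm, as the interface text tells. Its arguments: {"type":"object","properties":{"turn":{"type":"array"},"slide":{"type":"array"},"fingers":{"type":"array"}},"required":["turn","slide","fingers"]}

```bash
mkdir -p pics; ls
cat > h.py <<'E'
import numpy as np, cv2
from workcell import ctrl, viewer, job
from scipy.spatial.transform import Rotation as Rn
def cal(n):
    c=viewer.calibration(n); K=np.array([[c['fx'],0,c['cx']],[0,c['fy'],c['cy']],[0,0,1.]])
    return K,np.array(c['dist'],float),np.array(c['R']),np.array(c['t'])
def proj(n,X):
    K,d,R,t=cal(n); return cv2.projectPoints(np.atleast_2d(np.array(X,float)),cv2.Rodrigues(R)[0],t,K,d)[0][:,0]
def atz(n,uv,z):
    K,d,R,t=cal(n); p=cv2.undistortPoints(np.array(uv,float).reshape(-1,1,2),K,d)[:,0]
    r=np.c_[p,np.ones(len(p))]@R; c=-R.T@t
    return c+r*((z-c[2])/r[:,2])[:,None]
E
python3 - <<'E'
from h import *
s=ctrl.get_state();print(s['t'],s['tool_pos'],s['ee_rot'],ctrl.grip_depth)
a=viewer.capture('scene');b=viewer.capture('top')
cv2.imwrite('pics/s0.png',cv2.resize(a,(800,600)));cv2.imwrite('pics/t0.png',cv2.resize(b,(800,600)))
for th in ['pipette','pipette_cup_rim','pipette_collar','dial_grip','fork_seat','stirrer','beaker','bottle','column']:
  for cam in ['scene','top']:
    for r in viewer.place_of(th,cam)[:4]:
      print(th,cam,round(r['score'],2),np.round(r['location'],4),proj(cam,r['location']).round()[0])
E
```

```text
pics
0.0 [ 0.21356307 -0.53328143  0.204641  ] [-3.08310897e+00 -5.94217057e-01  1.81906706e-04] 0.0188
pipette top 0.97 [0.4793 0.2802 0.0142] [161. 240.]
pipette top 0.26 [ 5.254e-01 -2.440e-01  3.000e-04] [319. 222.]
pipette_cup_rim scene 0.94 [0.5025 0.4025 0.1194] [360. 114.]
pipette_cup_rim scene 0.67 [0.4845 0.2763 0.1181] [322. 124.]
pipette_cup_rim top 0.92 [0.4983 0.3992 0.1216] [113. 234.]
pipette_cup_rim top 0.64 [0.4787 0.2765 0.1178] [153. 240.]
pipette_collar scene 0.85 [0.482  0.2778 0.1204] [322. 123.]
pipette_collar top 0.87 [0.4773 0.2793 0.1183] [152. 241.]
dial_grip scene 0.45 [0.4781 0.28   0.1861] [325. 106.]
dial_grip top 0.65 [0.4781 0.2822 0.1887] [144. 241.]
fork_seat top 0.65 [ 0.5306 -0.2459  0.1321] [327. 219.]
stirrer top 0.62 [0.4824 0.0602 0.0161] [227. 237.]
stirrer top 0.49 [ 0.5307 -0.2458 -0.0014] [320. 220.]
stirrer top 0.29 [0.4786 0.2784 0.0022] [162. 240.]
beaker scene 0.56 [0.6942 0.1904 0.0027] [331. 208.]
beaker top 0.91 [6.925e-01 1.892e-01 2.000e-04] [189. 176.]
bottle scene 0.65 [ 0.7392 -0.0497 -0.0018] [266. 255.]
bottle scene 0.18 [ 0.5302 -0.2438 -0.0045] [172. 225.]
bottle top 0.97 [ 0.7414 -0.0532  0.0066] [260. 159.]
column scene 0.66 [ 5.814e-01 -4.437e-01 -3.000e-04] [111. 267.]
column scene 0.53 [ 0.5303 -0.2426 -0.0019] [172. 224.]
column top 0.79 [ 0.5841 -0.4395  0.0008] [377. 203.]
```

View pics/s0.png

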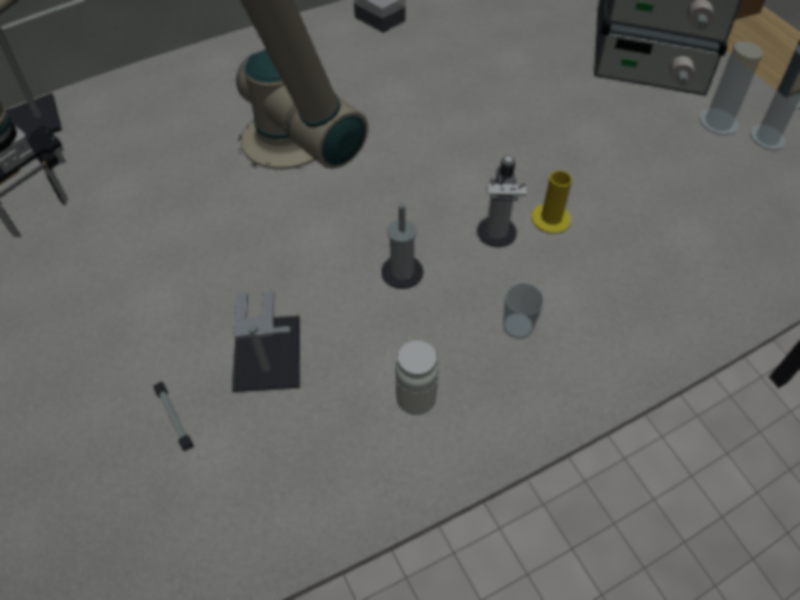

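View pics/t0.png

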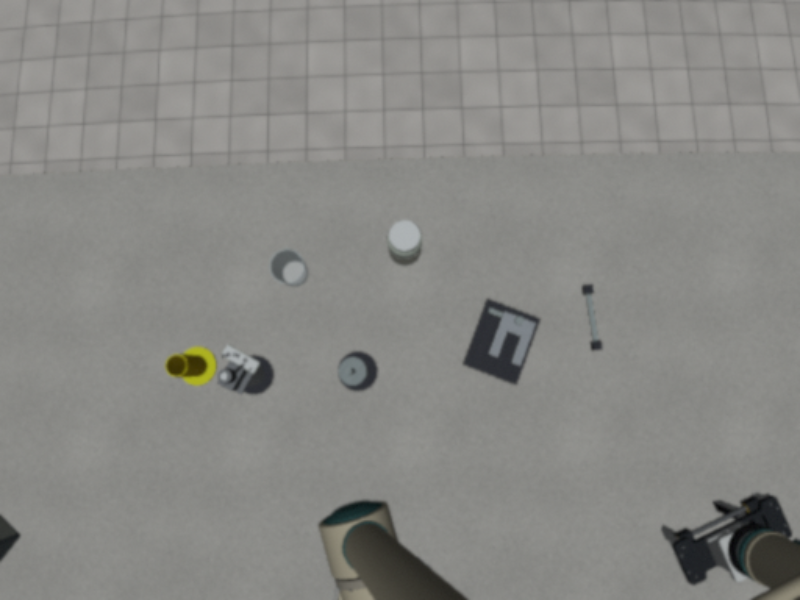

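The scene view shows the pipette with its dial at about (505,190), the stirrer at (402,245), the yellow cup at (555,195), and the fork at (258,315). In the top view they are at (238,370), (354,370), (185,365) and (508,335).

Candidates in native top pixels: the pipette in the grey cup at (152,241), the stirrer's cup at (227,237), and the yellow cup at (113,234), which is a look-alike. By the description I choose (152,241) and check it in a close crop.

```bash
cat > fit.py <<'E'
from h import *
E
python3 - <<'E'
from h import *
def crop(n,img,c,w,s=8):
    x,y=int(c[0]-w),int(c[1]-w); return cv2.resize(img[y:y+2*w,x:x+2*w],None,fx=s,fy=s,interpolation=cv2.INTER_CUBIC)
a=viewer.capture('scene');b=viewer.capture('top')
np.save('a0.npy',a);np.save('b0.npy',b)
p=proj('top',[[.478,.279,.16]])[0];q=proj('top',[[.53,-.245,.13]])[0];r=proj('scene',[[.479,.279,.16]])[0];w=proj('scene',[[.53,-.245,.13]])[0]
print(p,q,r,w)
cv2.imwrite('pics/c1.png',np.vstack([np.hstack([crop('',b,p,24,6.25),crop('',b,q,24,6.25)]),np.hstack([crop('',a,r,24,6.25),crop('',a,w,24,6.25)])]))
E
```

```text
[147.97280513 240.47353108] [326.46978547 218.80723722] [323.48828003 112.50402201] [162.86718205 198.10096961]
```

View pics/c1.png

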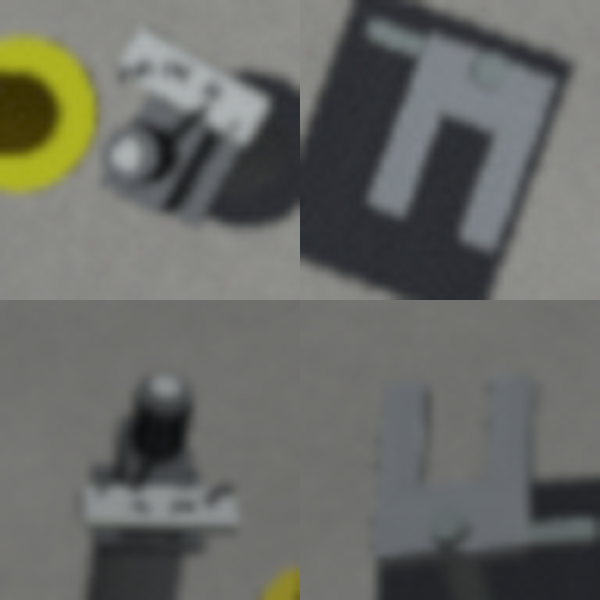

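The crop confirms the choice: the pipette is the thing with the white scale plate and dial, and the yellow cup is beside it. The fork corners are clear: mouth at crop (365,205) to (497,252), slot end at (440,115) to (497,135). Next I work out the poses and yaws.

Run:
```python
from h import *
from scipy.optimize import least_squares
nat=lambda p,o:(np.array(p,float)+.5)/6.25-.5+np.array(o)
F=atz('top',nat([(66,205),(105,220),(158,240),(197,252),(140,115),(197,135)],(302,194)),.135)[:,:2]*1e3
L=np.array([(-34,32),(-34,13.5),(-34,-13.5),(-34,-32),(19,13.5),(19,-13.5)])
def res(p,L,F): 
    c,s=np.cos(p[2]),np.sin(p[2]); return (L@np.array([[c,s],[-s,c]])+p[:2]-F).ravel()
r=least_squares(res,[530,-245,-.3],args=(L,F));print('fork',r.x,r.fun.round(1))
# scene fork: panel bottom right, crop origin (138,174)
# prong tips at top (mouth side, further from camera)
F=atz('scene',nat([(88,385),(128,385),(188,378),(230,375),(121,485),(188,485)],(138,174-48)),.135)[:,:2]*1e3
Ls=np.array([(-34,-32),(-34,-13.5),(-34,13.5),(-34,32),(19,-13.5),(19,13.5)])
r=least_squares(res,[530,-245,-.3],args=(Ls,F));print('fork scene',r.x,r.fun.round(1))
P=atz('top',nat([(138,28),(272,97),(245,145),(118,72)],(123,216)),.162)[:,:2]*1e3
print(P.round(), 'edges yaw',np.arctan2(*(P[0]-P[1])[::-1])-np.pi/2,np.arctan2(*(P[3]-P[2])[::-1])-np.pi/2)
r=least_squares(res,[480,280,-.3],args=(np.array([(48,36),(48,-36),(24,-36),(24,36)]),P));print('pip',r.x,r.fun.round(1))
s=ctrl.get_state();print(Rn.from_rotvec(s['ee_rot']).as_matrix().round(3))
b=np.load('b0.npy');a=np.load('a0.npy')
cv2.imwrite('pics/c2.png',np.hstack([cv2.resize(b[220:250,138:168],(400,400),interpolation=cv2.INTER_CUBIC),cv2.resize(a[98:128,308:338],(400,400),interpolation=cv2.INTER_CUBIC)]))
print(proj('top',[(.479,.279,.165)]),proj('scene',[(.479,.279,.165)]))
```

```text
fork [ 5.27840993e+02 -2.43859617e+02 -3.79909842e-01] [-0.5 -0.6  0.1  0.2  0.1 -0.3 -0.6  0.6  0.4 -0.7  0.5  0.8]
fork scene [ 5.29996753e+02 -2.45122251e+02 -3.87654675e-01] [ 0.2 -1.8 -0.8 -0.   0.9  0.7  1.   1.2  0.8 -0.  -2.  -0. ]
[[537. 289.]
 [504. 225.]
 [482. 238.]
 [517. 298.]] edges yaw -0.4820564350646417 -0.52435770768406
pip [478.61769667 279.65590976  -0.50054083] [ 0.6 -0.5 -0.7 -0.   0.2 -1.1 -0.1  1.7]
[[ 0.928  0.372  0.   ]
 [ 0.372 -0.928 -0.   ]
 [ 0.     0.    -1.   ]]
[[147.45690385 240.14504253]] [[323.68054487 111.27017854]]
```

View pics/c2.png

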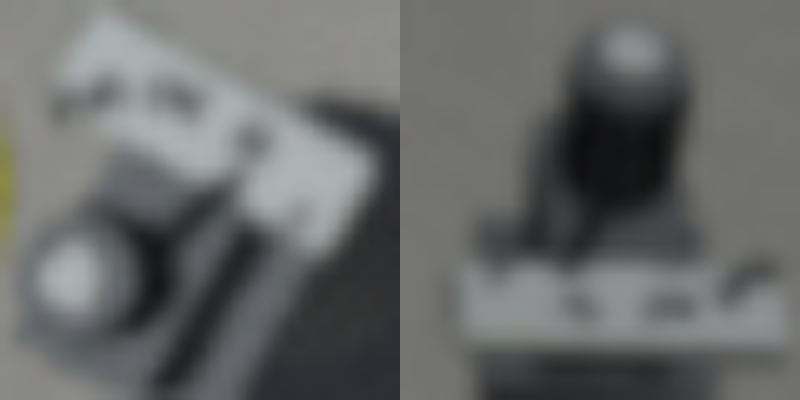

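The pipette axis is at (0.4788, 0.2795) with yaw -0.50, and the fork seat at (0.529, -0.2445) with yaw -0.383. The pointer sits at about 0.4 rad. I'll use the half-turned grip to stay clear of the joint 6 limit.

```bash
cat > mv.py <<'E'
# usage: mv.py x y z yaw(of tool x, deg) -> slide/turn units from measured pose; and assumption tool down
import sys; from h import *
def units(p,yaw,p0=None,y0=None):
    s=ctrl.get_state(); R=Rn.from_rotvec(s['ee_rot']).as_matrix()
    p0=s['tool_pos'] if p0 is None else p0
    T=Rn.from_euler('z',yaw).as_matrix()@np.diag([1,-1,-1])
    d=R.T@(np.array(p)-p0); w=Rn.from_matrix(R.T@T).as_rotvec(degrees=True)
    print('pos',np.round(s['tool_pos'],4),'t',s['t'],'yaw',np.arctan2(R[1,0],R[0,0]).round(4),'slide',(d/.5).round(4),'turn',(w/60).round(4))
if __name__=='__main__':
    a=list(map(float,sys.argv[1:])); units(a[:3],a[3])
E
python3 mv.py .42 -.25 .30 1.43
```

```text
pos [ 0.2137 -0.5338  0.2055] t 1.1 yaw 0.3808 slide [ 0.594  -0.3736 -0.1891] turn [ 0.      0.     -1.0019]
```

Call:
apply_moves --turn '[[0,0,-1],[0,0,-1],[0,0,-1],[0,0,-1],[0,0,-1],[0,0,-1],[0,0,-1],[0,0,-1]]' --slide '[[0.594,-0.372,-0.19],[0.594,-0.372,-0.19],[0.594,-0.372,-0.19],[0.594,-0.372,-0.19],[0.594,-0.372,-0.19],[0.594,-0.372,-0.19],[0.594,-0.372,-0.19],[0.594,-0.372,-0.19]]' --fingers '[1,1,1,1,1,1,1,1]'

```text
t: 2.1
tool_pos: [0.42, -0.251, 0.3003]
ee_rot: [2.374, 2.057, -0.001]
force: [0.2, -0.8, -0.4]
finger_gap: 1.0
gripper_force: 0.0
```

```bash
python3 mv.py .44 .12 .30 2.46
```

```text
pos [ 0.42   -0.251   0.3003] t 2.1 yaw 1.4279 slide [ 7.401e-01 -6.600e-02  1.000e-04] turn [-9.000e-04  4.000e-04 -9.855e-01]
```

Call:
apply_moves --turn '[[0,0,-1],[0,0,-1],[0,0,-1],[0,0,-1],[0,0,-1],[0,0,-1],[0,0,-1],[0,0,-1]]' --slide '[[0.74,-0.066,0],[0.74,-0.066,0],[0.74,-0.066,0],[0.74,-0.066,0],[0.74,-0.066,0],[0.74,-0.066,0],[0.74,-0.066,0],[0.74,-0.066,0]]' --fingers '[1,1,1,1,1,1,1,1]'

```text
t: 3.1
tool_pos: [0.4403, 0.1186, 0.2999]
ee_rot: [-1.03, -2.967, 0.003]
force: [0.1, -0.3, -0.1]
finger_gap: 0.999
gripper_force: 0.0
```

```bash
python3 mv.py .4788 .2795 .26 2.64
```

```text
pos [0.4403 0.1186 0.2999] t 3.1 yaw 2.4731 slide [0.1391 0.3004 0.0792] turn [-0.0018  0.     -0.1594]
```

Call:
apply_moves --turn '[[0,0,-0.16],[0,0,-0.16],[0,0,-0.16],[0,0,-0.16],[0,0,-0.16]]' --slide '[[0.139,0.3,0],[0.139,0.3,0],[0.139,0.3,0],[0.139,0.3,0.08],[0.139,0.3,0.08]]' --fingers '[1,1,1,1,1]'

```text
t: 3.72
tool_pos: [0.4775, 0.2779, 0.2574]
ee_rot: [-0.78, -3.038, 0.008]
force: [0.2, 0.3, 0.5]
finger_gap: 0.998
gripper_force: 0.0
```

```bash
python3 mv.py .4788 .2795 .133 2.64
```

```text
pos [0.4775 0.2779 0.2574] t 3.725 yaw 2.639 slide [-0.0017  0.0056  0.2487] turn [-0.0063 -0.0037 -0.0009]
```

Call:
apply_moves --turn '[[0,0,0],[0,0,0],[0,0,0],[0,0,0],[0,0,0],[0,0,0]]' --slide '[[0,0,0.06],[0,0,0.12],[0,0,0.18],[0,0,0.23],[0,0,0.254],[0,0,0.254]]' --fingers '[1,1,1,1,1,1]'

```text
t: 4.47
tool_pos: [0.4791, 0.2799, 0.1338]
ee_rot: [0.779, 3.043, -0.0]
force: [-0.6, -0.8, -0.2]
finger_gap: 1.001
gripper_force: 0.0
```

Run:
```python
from h import *
s=ctrl.get_state();print(s['tool_pos'],s['force'],s['finger_gap'])
a=viewer.capture('scene');b=viewer.capture('top')
cv2.imwrite('pics/c3.png',np.hstack([cv2.resize(b[205:265,115:175],(400,400),interpolation=cv2.INTER_CUBIC),cv2.resize(a[85:145,295:355],(400,400),interpolation=cv2.INTER_CUBIC)]))
```

```text
[0.47907804 0.2799275  0.13384602] [-0.58665418 -0.75144622 -0.15026587] 1.0005270276314615
```

View pics/c3.png

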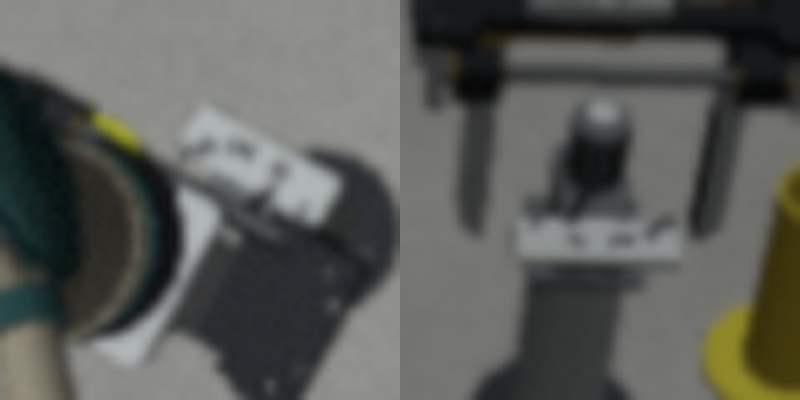

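The fingers straddle the handle evenly: tips at about (478,230) and (705,232) in the right panel, with the dial at (600,130). Close.

Call:
apply_moves --turn '[[0,0,0],[0,0,0],[0,0,0],[0,0,0],[0,0,0],[0,0,0],[0,0,0],[0,0,0]]' --slide '[[0,0,0],[0,0,0],[0,0,0],[0,0,0],[0,0,0],[0,0,0],[0,0,0],[0,0,0]]' --fingers '[0,-0.6,-1,-1,-1,-1,-1,-1]'

```text
t: 5.58
tool_pos: [0.4784, 0.2809, 0.1334]
ee_rot: [-0.776, -3.044, 0.0]
force: [-0.2, -0.1, 0.6]
finger_gap: 0.339
gripper_force: 29.9
```

Call:
apply_moves --turn '[[0,0,0],[0,0,0],[0,0,0],[0,0,0],[0,0,0],[0,0,0],[0,0,0],[0,0,0]]' --slide '[[0,0,-0.04],[0,0,-0.1],[0,0,-0.17],[0,0,-0.24],[0,0,-0.31],[0,0,-0.38],[0,0,-0.43],[0,0,-0.43]]' --fingers '[-1,-1,-1,-1,-1,-1,-1,-1]'

```text
t: 6.58
tool_pos: [0.4791, 0.2814, 0.3498]
ee_rot: [0.775, 3.042, 0.003]
force: [1.0, -0.1, -2.1]
finger_gap: 0.339
gripper_force: 29.9
```

Run:
```python
from h import *
a=viewer.capture('scene')
for r in viewer.place_of('pipette','scene')[:2]+viewer.place_of('pipette_collar','scene')[:2]: print(r['score'],r['location'])
from mv import units
units([.485,.02,.348],2.7)
```

```text
0.75 [0.4837, 0.284, 0.2269]
0.92 [0.4806, 0.2778, 0.3361]
0.36 [0.4828, 0.2812, 0.2273]
pos [0.4777 0.2807 0.3467] t 6.725 yaw 2.6428 slide [-0.2623 -0.451  -0.002 ] turn [-0.0023 -0.0018 -0.0547]
```

```bash
python3 mv.py .529 -.2445 .348 2.7586
```

```text
pos [0.4777 0.2807 0.3467] t 6.725 yaw 2.6428 slide [-0.5926 -0.8734 -0.0016] turn [-0.0022 -0.0019 -0.1106]
```

Call:
apply_moves --turn '[[0,0,-0.01],[0,0,-0.02],[0,0,-0.03],[0,0,-0.04],[0,0,-0.06],[0,0,-0.07],[0,0,-0.08],[0,0,-0.1],[0,0,-0.11],[0,0,-0.11],[0,0,-0.11],[0,0,-0.11]]' --slide '[[-0.04,-0.06,0],[-0.11,-0.16,0],[-0.18,-0.27,0],[-0.25,-0.37,0],[-0.32,-0.47,0],[-0.39,-0.57,0],[-0.46,-0.68,0],[-0.52,-0.77,0],[-0.565,-0.83,0],[-0.592,-0.873,0],[-0.592,-0.873,0],[-0.592,-0.873,0]]' --fingers '[-1,-1,-1,-1,-1,-1,-1,-1,-1,-1,-1,-1]'

```text
t: 8.22
tool_pos: [0.5293, -0.2424, 0.3482]
ee_rot: [-0.597, -3.083, -0.002]
force: [0.1, 0.9, -2.5]
finger_gap: 0.334
gripper_force: 29.9
```

Run:
```python
from h import *
from mv import units
units([.529,-.2445,.26],2.7586)
a=viewer.capture('scene');b=viewer.capture('top')
for n in ['pipette','pipette_collar','dial_grip','fork_seat']:
  for c in ['scene','top']:
    for r in viewer.place_of(n,c)[:2]: print(n,c,r['score'],r['location'])
w=proj('scene',[[.529,-.2445,.2]])[0].astype(int);q=proj('top',[[.529,-.2445,.2]])[0].astype(int)
print(w,q)
f=lambda i,c:cv2.resize(i[c[1]-32:c[1]+32,c[0]-32:c[0]+32],(400,400),interpolation=cv2.INTER_CUBIC)
cv2.imwrite('pics/c4.png',np.hstack([f(b,q),f(a,w)]))
```

```text
pos [ 0.5293 -0.2424  0.3482] t 8.225 yaw 2.7589 slide [-0.0012 -0.0043  0.1764] turn [ 0.0011 -0.0011  0.0003]
pipette scene 0.68 [0.5308, -0.24, 0.2282]
pipette top 0.73 [0.4796, 0.2779, 0.1194]
pipette top 0.42 [0.5335, -0.241, 0.2319]
pipette_collar scene 0.97 [0.5331, -0.2429, 0.3338]
pipette_collar scene 0.31 [0.743, -0.0464, -0.0012]
pipette_collar top 0.6 [0.5295, -0.2409, 0.3362]
dial_grip scene 0.66 [0.5316, -0.2402, 0.4006]
fork_seat scene 0.73 [0.5298, -0.2496, 0.1341]
fork_seat scene 0.46 [0.5307, -0.2406, 0.3344]
fork_seat top 0.68 [0.5287, -0.2435, 0.1341]
fork_seat top 0.66 [0.5295, -0.2457, -0.0008]
[157 181] [330 218]
```

View pics/c4.png

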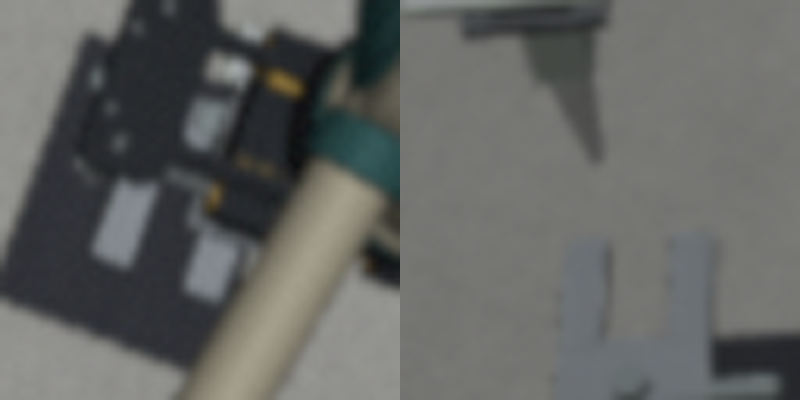

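The right panel shows the pipette hanging with its cone tip at about (597,160), above the slot between the prongs at (585,240) and (690,240). I'll lower to just above the fork and compare tip and slot in the picture.

Call:
apply_moves --turn '[[0,0,0],[0,0,0],[0,0,0],[0,0,0],[0,0,0],[0,0,0]]' --slide '[[0,0,0.04],[0,0,0.09],[0,0,0.13],[0,0,0.15],[0,0,0.15],[0,0,0.15]]' --fingers '[-1,-1,-1,-1,-1,-1]'

```text
t: 9.48
tool_pos: [0.53, -0.2442, 0.2744]
ee_rot: [0.599, 3.082, -0.001]
force: [-1.0, 0.0, -1.3]
finger_gap: 0.336
gripper_force: 29.9
```

Run:
```python
from h import *
from mv import units
units([.529,-.2445,.15],2.7586)
a=viewer.capture('scene')
for n in ['pipette','pipette_collar','dial_grip','fork_seat']:
    for r in viewer.place_of(n,'scene')[:1]: print(n,r['score'],r['location'])
w=proj('scene',[[.529,-.2445,.17]])[0].astype(int); print(w, 'tip pred',proj('scene',[[.529,-.2445,.155],[.529,-.2445,.135],[.529,-.2445,.213],[.529,-.2445,.260]]))
cv2.imwrite('pics/c5.png',cv2.resize(a[w[1]-30:w[1]+30,w[0]-30:w[0]+30],(600,600),interpolation=cv2.INTER_CUBIC))
```

```text
pos [ 0.53   -0.2442  0.2744] t 9.475 yaw 2.7579 slide [ 0.0021 -0.0012  0.2488] turn [-0.0003  0.0017 -0.0007]
pipette 0.64 [0.5348, -0.2455, 0.1524]
pipette_collar 0.65 [0.7392, -0.0469, -0.0004]
dial_grip 0.53 [0.5315, -0.2452, 0.3246]
fork_seat 0.94 [0.5268, -0.2453, 0.1355]
[160 188] tip pred [[161.15612551 192.17882377]
 [162.56810768 196.65254675]
 [156.84400533 178.44282573]
 [153.0950322  166.40841246]]
```

View pics/c5.png

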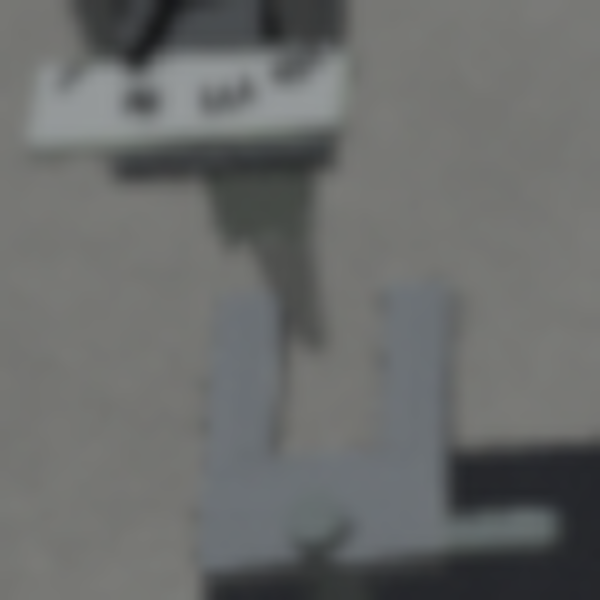

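The tip is at (313,350), and the slot spans x of 278 to 378 at the seat, so they agree within about 1 mm. I lower until the barrel has just entered and check the force.

Call:
apply_moves --turn '[[0,0,0],[0,0,0],[0,0,0],[0,0,0],[0,0,0],[0,0,0],[0,0,0],[0,0,0],[0,0,0]]' --slide '[[0,0,0.03],[0,0,0.06],[0,0,0.09],[0,0,0.12],[0,0,0.14],[0,0,0.155],[0,0,0.165],[0,0,0.176],[0,0,0.176]]' --fingers '[-1,-1,-1,-1,-1,-1,-1,-1,-1]'

```text
t: 10.85
tool_pos: [0.5294, -0.2438, 0.1852]
ee_rot: [-0.599, -3.084, -0.0]
force: [0.2, -0.2, -2.1]
finger_gap: 0.34
gripper_force: 29.9
```

Call:
apply_moves --turn '[[0,0,0],[0,0,0],[0,0,0],[0,0,0],[0,0,0],[0,0,0],[0,0,0]]' --slide '[[0,0,0.02],[0,0,0.04],[0,0,0.055],[0,0,0.065],[0,0,0.07],[0,0,0.072],[0,0,0.072]]' --fingers '[-1,-1,-1,-1,-1,-1,-1]'

```text
t: 11.72
tool_pos: [0.5296, -0.244, 0.1497]
ee_rot: [0.599, 3.084, -0.0]
force: [-0.6, 0.7, -2.2]
finger_gap: 0.338
gripper_force: 29.9
```

Call:
apply_moves --turn '[[0,0,0],[0,0,0],[0,0,0],[0,0,0]]' --slide '[[0,0,0.001],[0,0,0.002],[0,0,0.003],[0,0,0.003]]' --fingers '[-1,-1,-1,-1]'

```text
t: 12.22
tool_pos: [0.5296, -0.2439, 0.1484]
ee_rot: [0.599, 3.084, -0.0]
force: [-0.6, 0.6, 0.4]
finger_gap: 0.341
gripper_force: 29.9
```

The force went from -2.2 to +0.4 N, so the collar rests on the prongs. Release.

Call:
apply_moves --turn '[[0,0,0],[0,0,0],[0,0,0],[0,0,0],[0,0,0],[0,0,0]]' --slide '[[0,0,0.001],[0,0,0.001],[0,0,0.001],[0,0,0.001],[0,0,0.001],[0,0,0.001]]' --fingers '[-1,-0.2,0.2,0.6,1,1]'

```text
t: 12.98
tool_pos: [0.5295, -0.2439, 0.1474]
ee_rot: [0.599, 3.084, -0.0]
force: [-0.6, -0.8, -0.5]
finger_gap: 0.787
gripper_force: 0.0
```

Call:
apply_moves --turn '[[0,0,0],[0,0,0],[0,0,0],[0,0,0],[0,0,0],[0,0,0],[0,0,0]]' --slide '[[0,0,0],[0,0,-0.04],[0,0,-0.12],[0,0,-0.22],[0,0,-0.3],[0,0,-0.3],[0,0,-0.3]]' --fingers '[1,1,1,1,1,1,1]'

```text
t: 13.85
tool_pos: [0.529, -0.2436, 0.2965]
ee_rot: [-0.599, -3.083, -0.001]
force: [0.0, 0.3, -0.2]
finger_gap: 1.0
gripper_force: 0.0
```

Run:
```python
from h import *
s=ctrl.get_state();print(s['t'],s['tool_pos'])
a=viewer.capture('scene')
for n in ['pipette','pipette_collar','dial_grip']:
    for r in viewer.place_of(n,'scene')[:1]: print(n,r['score'],r['location'])
w=np.array([155,178])
cv2.imwrite('pics/c6.png',cv2.resize(a[w[1]-30:w[1]+30,w[0]-30:w[0]+30],(600,600),interpolation=cv2.INTER_CUBIC))
y=-.383; c=np.array([.5295,-.244]); np.save('a1.npy',a)
print('axis z .17/.178',((proj('scene',[[*c,.17],[*c,.177],[*c,.181],[*c,.202]])-w+30+.5)*10).round())
for k in np.arange(-.75,.8,.25): print(round(k+.75,2),((proj('scene',[[*(c+.033*np.array([np.cos(k+y),np.sin(k+y)])),.179]])-w+30+.5)*10).round()[0])
```

```text
13.85 [ 0.5290151  -0.24360104  0.29653824]
pipette 0.62 [0.5312, -0.2448, 0.0279]
pipette_collar 0.77 [0.532, -0.2465, 0.1317]
dial_grip 0.72 [0.5288, -0.246, 0.2017]
axis z .17/.178 [[358. 413.]
 [353. 397.]
 [350. 387.]
 [334. 337.]]
0.0 [259. 477.]
0.25 [284. 490.]
0.5 [314. 498.]
0.75 [347. 498.]
1.0 [379. 493.]
1.25 [410. 480.]
1.5 [437. 462.]
```

View pics/c6.png

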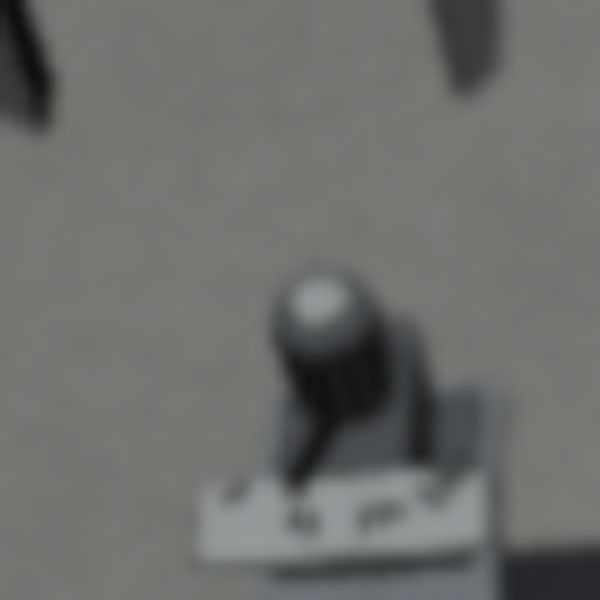

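The pipette hangs upright in the fork. The pointer tip is at (293,487), left of the two strokes at (302,520), so it reads about 0.32 rad. The three-stroke mark is at (382,515). I move down over the dial, pre-turned by -20°, and grip.

Call:
apply_moves --turn '[[0,0,0.17],[0,0,0.33],[0,0,0.33],[0,0,0.33],[0,0,0.33],[0,0,0.33],[0,0,0.33]]' --slide '[[0,0,0.03],[0,0,0.08],[0,0,0.14],[0,0,0.19],[0,0,0.22],[0,0,0.228],[0,0,0.228]]' --fingers '[1,1,1,1,1,1,1]'

```text
t: 14.92
tool_pos: [0.5298, -0.2441, 0.1838]
ee_rot: [1.12, 2.935, -0.0]
force: [-0.7, 0.1, -0.1]
finger_gap: 0.999
gripper_force: 0.0
```

Call:
apply_moves --turn '[[0,0,0],[0,0,0],[0,0,0],[0,0,0],[0,0,0],[0,0,0],[0,0,0],[0,0,0]]' --slide '[[0,0,0],[0,0,0],[0,0,0],[0,0,0],[0,0,0],[0,0,0],[0,0,0],[0,0,0]]' --fingers '[0,-0.4,-0.4,-0.6,-1,-1,-1,-1]'

```text
t: 15.92
tool_pos: [0.5295, -0.2439, 0.1835]
ee_rot: [1.12, 2.935, -0.0]
force: [-0.1, 0.2, 0.6]
finger_gap: 0.274
gripper_force: 30.0
```

Call:
apply_moves --turn '[[0,0,-0.08],[0,0,-0.16],[0,0,-0.24],[0,0,-0.32],[0,0,-0.4],[0,0,-0.48],[0,0,-0.56],[0,0,-0.64],[0,0,-0.64],[0,0,-0.64]]' --slide '[[0,0,0],[0,0,0],[0,0,0],[0,0,0],[0,0,0],[0,0,0],[0,0,0],[0,0,0],[0,0,0],[0,0,0]]' --fingers '[-1,-1,-1,-1,-1,-1,-1,-1,-1,-1]'

```text
t: 17.18
tool_pos: [0.5295, -0.2443, 0.1835]
ee_rot: [0.095, 3.14, -0.001]
force: [0.8, -1.6, -0.8]
finger_gap: 0.271
gripper_force: 30.0
```

Run:
```python
from h import *
s=ctrl.get_state();print(s['t'],s['tool_pos'],s['force'],s['ft_torque'])
a=viewer.capture('scene')
for n in ['pipette','pipette_collar']:
    for r in viewer.place_of(n,'scene')[:1]: print(n,r['score'],r['location'])
w=np.array([155,178]);np.save('a2.npy',a)
cv2.imwrite('pics/c7.png',cv2.resize(a[w[1]-15:w[1]+30,w[0]-30:w[0]+30],(800,600),interpolation=cv2.INTER_CUBIC))
```

```text
17.175 [ 0.52948758 -0.24425073  0.1834663 ] [ 0.8477536  -1.63310706 -0.80918009] [-0.21821237 -0.12836213 -0.03491698]
pipette 0.55 [0.5317, -0.2435, 0.0272]
pipette_collar 0.73 [0.533, -0.2484, 0.1338]
```

View pics/c7.png

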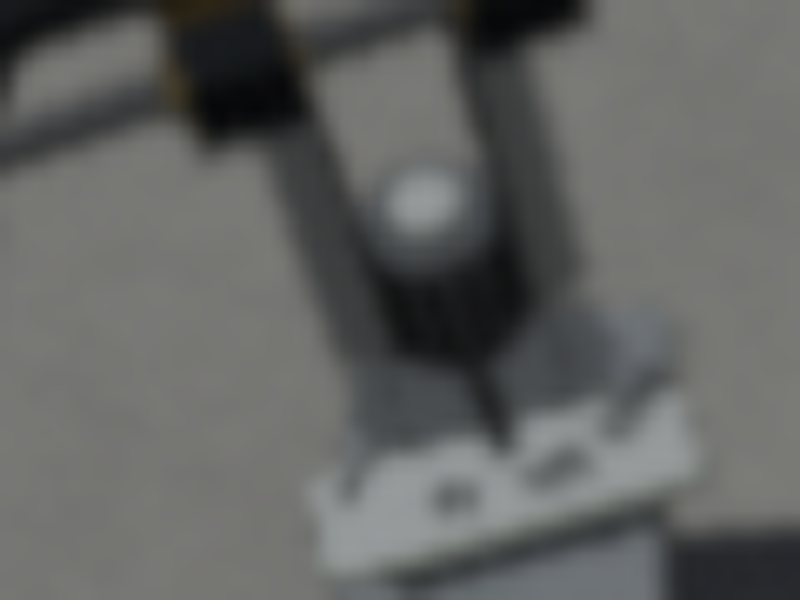

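The pipette yawed with the dial within the slot's play. The pointer tip at (503,443) lies between the two strokes (455,497) and the three strokes (560,470). I compute the angles.

```bash
cat > ang.py <<'E'
from h import *
def rep(edgeL,edgeR,tip,m2,m3,nat,c=(.5295,-.2443)):
    c=np.array(c)
    e=atz('scene',[nat(edgeL),nat(edgeR)],.172)[:,:2]; d=e[1]-e[0]; yaw=np.arctan2(d[1],d[0])-np.pi/2
    f=lambda p,z:(lambda q:np.arctan2(q[1],q[0]))(atz('scene',[nat(p)],z)[0,:2]-c)
    print('plate',np.linalg.norm(d),'yaw',yaw,'pointer dial',f(tip,.179)-yaw+.75,'marks',f(m2,.177)-yaw+.75,f(m3,.177)-yaw+.75,'tip r',np.linalg.norm(atz('scene',[nat(tip)],.179)[0,:2]-c))
E
python3 - <<'E'
from ang import *
n7=lambda p:(125+(p[0]+.5)/13.33-.5,163+(p[1]+.5)/13.33-.5)
n6=lambda p:(125+(p[0]+.5)/10-.5,148+(p[1]+.5)/10-.5)
rep((200,560),(488,548),(293,487),(302,520),(382,515),n6)
rep((325,577),(695,467),(503,443),(455,497),(560,470),n7)
E
```

```text
plate 0.07234754242615427 yaw -0.4275510400661928 pointer dial 0.35599831249870206 marks 0.5067934091849707 1.0319835440175655 tip r 0.031192548971399572
plate 0.07138128588716391 yaw -0.12193812012403349 pointer dial 0.758155431171512 marks 0.46108170026378503 0.9798287096346784 tip r 0.02988946996326443
```

Call:
apply_moves --turn '[[0,0,-0.08],[0,0,-0.16],[0,0,-0.23],[0,0,-0.23],[0,0,-0.23]]' --slide '[[0,0,0],[0,0,0],[0,0,0],[0,0,0],[0,0,0]]' --fingers '[-1,-1,-1,-1,-1]'

```text
t: 17.95
tool_pos: [0.5295, -0.2441, 0.1835]
ee_rot: [0.283, -3.129, 0.001]
force: [-0.6, -1.1, -0.3]
finger_gap: 0.268
gripper_force: 30.0
```

Call:
apply_moves --turn '[[0,0,0],[0,0,0],[0,0,0],[0,0,0],[0,0,0],[0,0,0]]' --slide '[[0,0,0],[0,0,0],[0,0,0],[0,0,0],[0,0,0],[0,0,0]]' --fingers '[-0.4,-0.2,0.2,0.6,1,1]'

```text
t: 18.7
tool_pos: [0.5295, -0.2439, 0.1835]
ee_rot: [-0.285, 3.129, -0.0]
force: [0.4, -0.1, 0.2]
finger_gap: 0.783
gripper_force: 0.0
```

Call:
apply_moves --turn '[[0,0,0],[0,0,0],[0,0,0],[0,0,0],[0,0,0],[0,0,0]]' --slide '[[0,0,0],[0,0,-0.05],[0,0,-0.13],[0,0,-0.2],[0,0,-0.2],[0,0,-0.2]]' --fingers '[1,1,1,1,1,1]'

```text
t: 19.45
tool_pos: [0.529, -0.2436, 0.2824]
ee_rot: [0.285, -3.127, -0.001]
force: [0.1, -0.0, -0.3]
finger_gap: 0.998
gripper_force: 0.0
```

Run:
```python
from h import *
s=ctrl.get_state();print(s['t'],s['tool_pos'])
a=viewer.capture('scene')
for n in ['pipette','pipette_collar','dial_grip']:
    for r in viewer.place_of(n,'scene')[:1]: print(n,r['score'],r['location'])
w=np.array([155,178])
cv2.imwrite('pics/c8.png',cv2.resize(a[w[1]-15:w[1]+30,w[0]-30:w[0]+30],(800,600),interpolation=cv2.INTER_CUBIC))
```

```text
19.45 [ 0.52899737 -0.2436096   0.2824303 ]
pipette 0.9 [0.5318, -0.2442, 0.0283]
pipette_collar 0.69 [0.5341, -0.245, 0.1367]
dial_grip 0.59 [0.531, -0.2442, 0.2]
```

View pics/c8.png

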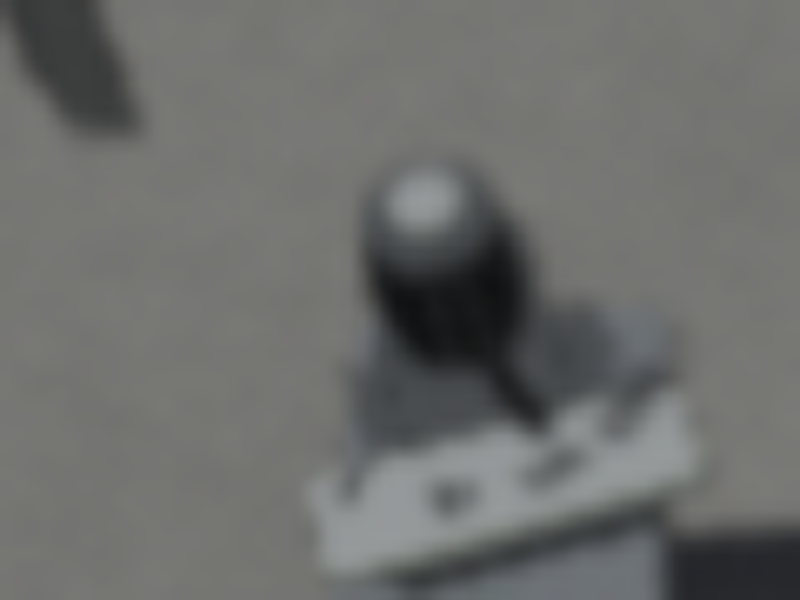

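The plate hasn't moved since the last picture. The pointer tip at (543,428) now aims at the three strokes, centred near (555,470).

Run:
```python
from ang import *
n7=lambda p:(125+(p[0]+.5)/13.33-.5,163+(p[1]+.5)/13.33-.5)
rep((325,577),(695,467),(543,428),(452,497),(555,470),n7)
b=viewer.capture('scene');viewer.capture('top')
for th in ['stirrer','beaker','bottle','column']:
    for r in viewer.place_of(th,'top')[:1]: print(th,r['score'],np.round(r['location'],3))
```

```text
plate 0.07138128588716391 yaw -0.12193812012403349 pointer dial 1.0222259920896495 marks 0.44649399156562186 0.9594712178018177 tip r 0.030286569558430235
stirrer 0.84 [0.482 0.058 0.015]
beaker 0.81 [0.691 0.192 0.001]
bottle 0.82 [ 0.742 -0.05   0.005]
```

```bash
python3 -c "
from workcell import job
print(job.sign_off())"
```

```text
the job is handed in; nothing more can be done
None
```

The job is handed in: the pipette hangs upright in the fork with its collar on the prongs, and the dial reads about 1.0 rad (mark 3). My last check found the stirrer, beaker and bottle where they started; the column was not detected then, but the arm never went near it after the start. No verdict came back.

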